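Lock the keg coupler onto its rinse socket

TASK

Two keg couplers stand loose in their rinse sockets on the back bar, each lifted by the socket's spring. Push the red-handled coupler straight down first and only then, holding it down, give it a quarter turn clockwise (seen from above) to its stop, so that the bayonet holds it down when you let go. Do not force the turn while the lugs are still up in their slots, and leave the blue-handled coupler as it is.

Things in the scene. Friction and masses are not known exactly. Their poses are not given: they have to be found in the camera images.
- red_coupler: Loose steel keg coupler with a red bar grip, 108 mm tall, 0.2-0.42 kg. Origin: centre of its underside, z up, 40 mm over the bar top at the start. Foot 58 mm in diameter with two lugs along +x and -x at its bottom, body 66 mm wide up to 52 mm, neck 28 mm wide from 66 to 84 mm, then the grip. A short hose nipple points to +y, 54 mm long from the axis, 36 to 54 mm up.
- red_grip (a point): Centre of the red grip bar on top of that coupler, on its axis, 96 mm above its underside. The bar runs along the coupler's x: 100 mm long (x), 20 mm wide (y), 24 mm high (z).
- red_socket: Fixed socket under the red coupler: plate 130 x 130 x 12 mm, collar 100 mm wide, 54 mm high; origin: centre of the underside. Lug slots (white dots) along x, locked places (green dots) along y. Its spring pushes up with 6 to 11 N. The coupler's lugs start in the slots; from 12 mm down it turns, only clockwise, to a stop at 90 degrees; hard floor at 16 mm down. Locked, it stays 12 mm down.
- blue_grip_end (a point): Point near one end of the blue grip bar of the other coupler, which has the same shape and an identical socket: 45 mm from that coupler's axis, 96 mm above its underside. Not to be disturbed.
Not all that is in view belongs to the job. What is shaped like the red_coupler but yellow is not meant.

How it is judged:
On the way:
1. the red coupler is pushed down by at least 10 mm (z of red_coupler in the frame of red_socket below 0.03 m), for 0.1 s.
At the end, for the whole second after the job is handed in: The red coupler, released and at rest, stays down in its socket (underside less than 32 mm above the bar top, against 40 mm at the start), turned a quarter turn within 20 degrees, upright within about 8 degrees and within 10 mm of the socket's axis (z of red_coupler in the frame of red_socket below 0.032 m and angle between the x axis of red_coupler and the y axis of red_socket, either way round below 0.35 rad and horizontal distance between red_coupler and red_socket below 0.01 m and angle between red_coupler's own z axis and vertical below 0.15 rad and linear speed of red_coupler below 0.02 m/s); the robot touches nothing.
It fails at once if the blue coupler's grip end is moved by more than 15 mm (distance of blue_grip_end from where it was at the start of the episode above 0.015 m).
It fails at once if the coupler is twisted hard against its slots (over 90 N) before it is pushed down by 9 mm (z of red_coupler in the frame of red_socket above 0.031 m and contact force between red_coupler and red_socket above 90 N).
It also fails if it takes over 29 s, if anything falls off the work surface, if the arm or the gripper's body presses on something with over 40 N, if the wrist force passes 120 N, or if a joint passes its speed limit or range.

ROBOT

A 6-joint arm with a two-finger parallel gripper is mounted at the origin on a cart in front of the work surface, level with it; the furniture and walls round the work are solid. World frame = base frame: x ahead of the robot, y to its left, z up, the work surface at z = 0. Lengths are in m, angles in rad, forces in N, time in s.
With the tool pointing down it reaches from about 0.325 to 0.775 m from the base axis. Payload 5.5 kg.
Tool frame: the origin (TCP) lies on the front face of the gripper's body, between the roots of the fingers; the fingertips stand 80 mm ahead of it and the grasp point (between the pads) lies manip.grip_point_offset ahead of it (manip.grip_point_offset is the distance from the TCP to the grasp point, in m); z points along the fingers, y is the line along which they close (so a half turn about z gives the same grasp; the last joint's range is limited). The gripper opens to 88 mm and grips with 3 to 60 N. Pads are 20 mm wide; open, the fingers measure 115 mm over their backs; the gripper's body (75 mm by 178 mm) begins 61 mm behind the grasp point.
Start: joints at [1.134, 0.091, 1.231, -0, 1.82, -0.057], TCP at [0.222, 0.557, 0.303] pointing down, gripper open.
Joint ranges: [-2.87, 2.87], [-0.86, 2.18], [0.17, 2.46], [-1.51, 4.65], [0.06, 2.69], [-2.65, 2.65]. Speed limits (rad/s): [2.57, 2.57, 3.01, 3.14, 3.14, 3.14].

INTERFACE

Orientations are given as a 3x3 rotation matrix whose columns are the frame's x, y, z axes.
In Python, from bench import manip, jaws, monitor, optics, look_for, cut_out, tip_of gives the robot as it stands. Calls block until the motion is done:
- manip.move_ptp(position, orientation): joint-space move of the TCP to a pose.
- manip.servo_line(position, orientation=None, rate=0.15, until_force=None): straight line of the TCP; orientation=None keeps the orientation; rate is the mean speed in m/s. With until_force (N) it stops when the force on the tool has changed by that much, and returns True; else False.
- manip.move_joints(angles): joint-space move.
- jaws.grip(opening, strength=None): finger opening in m; strength is the grip in N (None keeps the last); returns when the fingers have stopped.
- manip.pause(seconds).
- manip.inverse_kinematics(position, orientation): joint angles nearest the present ones, or None.
- monitor.sense(): the state.
- optics.capture(name): name is "side" or "top"; returns a dict with "image" (384x512x3 uint8, red, green, blue), "depth" (384x512 float32, m along the optical axis (not along the pixel's ray), 0 where there is no reading), "intrinsics" (3x3 intrinsics, pixels), "k1" (the pictures are not rectified: a ray, as slopes to the right and down, at radius r is drawn at 1 + k1 r^2 times it, then the intrinsics apply), "origin" and "rotation" of the camera in the world. Camera axes: x right, y down, z forward; pixel columns grow to the right and rows downward; lengths in m; the calibration is good to about 2 mm. A picture is of the moment at which its call begins.
A pose or a line that the arm cannot do raises manip.MotionError and nothing moves.
- manip.sign_off(): hands the job in; it is judged then, once.
Trained networks look in a picture, given as the dict that the camera call returned (one of the last four; its "shot" number tells which), for a name from the list of things; names that differ only in an ending like _2 or _b are one class to them, and where a whole thing is asked for, a point or a joint stands for the part that bears it (a point fixed in the world has none). Each returns a list of dicts, best first, with "score" (0 to 1); they miss things now and then, are a little off and sometimes report something else, mostly with a low value. They report only what shows in the picture. A call takes as long as a camera call. They do not tell look-alikes from the thing itself.
- look_for(thing, picture): "location" ([x, y, z] in m, in world coordinates, good to about 4 mm: the middle of the surface that is visible of it).
- cut_out(thing, picture): "mask" (384x512 bool, what is visible of it).
- tip_of(thing, picture): "location" ([x, y, z] in m, in world coordinates, good to about 4 mm: a listed point, or the origin of a listed thing).
The state is a dict: "time": time; "joint_positions": joint angles; "qd": joint speeds; "joint_efforts": joint torques, N m; "tool_pos": TCP position; "eef_rot": TCP orientation; "contact_force": force on the tool from outside, world axes, zero at the start; "moment": the same for the moment, N m; "width": finger opening in m; "grasp_force": force on a finger pad.
Only numpy, scipy, OpenCV 4.12 (cv2) and the standard library are available. Lean on these libraries where they do the work, as an engineer would, in place of code of your own. Each camera call takes 0.05 s, during which the arm holds its last target. There are 200 camera calls.

## Working session

There is one attempt and no reset: what is moved stays moved. The work goes in short steps, each a Python script; the robot and the scene stay as the last script left them, time stands still between calls to the robot, and variables do not carry over. Pictures are saved under pics/ and viewed, at most 10 in all, crops included, and the job is handed in when it is done.

```bash
mkdir -p pics; ls
python3 - <<'E'
from bench import manip,jaws,monitor,optics,look_for,cut_out,tip_of
import cv2,numpy as np
np.set_printoptions(precision=4,suppress=True)
print(manip.grip_point_offset, monitor.sense()['time'])
ims=[]
for n in ("top","side"):
    p=optics.capture(n); ims.append(p["image"])
    np.savez(f"{n}.npz",**{k:v for k,v in p.items()})
    print(n,p["origin"],p["rotation"].tolist() if hasattr(p["rotation"],'tolist') else p["rotation"],p["k1"])
    for t in ("red_grip","red_coupler","red_socket","blue_grip_end"):
        print(t,[(np.array(d["location"]),round(d["score"],2)) for d in tip_of(t,p)])
    print("look",[(np.array(d["location"]),round(d["score"],2)) for d in look_for("red_grip",p)])
    cv2.imwrite(f"pics/{n}0.png",cv2.resize(p["image"][:,:,::-1],(800,600),interpolation=cv2.INTER_CUBIC))
E
```

```text
pics
0.0613 0.0
top [0.435  0.0102 1.1461] [[0.02062567859927424, -0.9974510252338933, 0.06830837168440354], [-0.999555707795685, -0.022043112112639228, -0.020062109097919285], [0.02151670038334494, -0.06786422819309745, -0.997462519664959]] -0.06184340941324457
red_grip [(array([0.5156, 0.2252, 0.1371]), 0.7), (array([0.528 , 0.0386, 0.0997]), 0.55)]
red_coupler [(array([0.5237, 0.0394, 0.0041]), 0.95), (array([0.5199, 0.2199, 0.0408]), 0.79)]
red_socket [(array([0.5177, 0.2232, 0.0012]), 0.75)]
blue_grip_end [(array([ 0.5324, -0.166 ,  0.1352]), 0.93)]
look [(array([0.5168, 0.2157, 0.1092]), 0.87), (array([0.5285, 0.0375, 0.0881]), 0.77), (array([ 0.4893, -0.1763,  0.1213]), 0.24)]
side [0.5701 0.7881 0.5044] [[-0.9988156432352988, 0.023881248413800942, -0.04239099907592173], [0.048616967652563, 0.4554129184722182, -0.8889518907932457], [-0.0019238723258329358, -0.8899599764387247, -0.4560345809831299]] 0.0071037150984287955
red_grip [(array([0.5195, 0.2248, 0.1407]), 0.9), (array([0.5293, 0.0427, 0.0981]), 0.88)]
red_coupler [(array([0.5317, 0.0354, 0.0009]), 0.84), (array([0.5213, 0.2215, 0.0424]), 0.66)]
red_socket [(array([ 0.519 ,  0.2234, -0.0004]), 0.85)]
blue_grip_end [(array([ 0.5333, -0.1652,  0.135 ]), 0.84)]
look [(array([0.5307, 0.055 , 0.0755]), 0.82), (array([0.5192, 0.2381, 0.1048]), 0.79)]
```

View pics/top0.png

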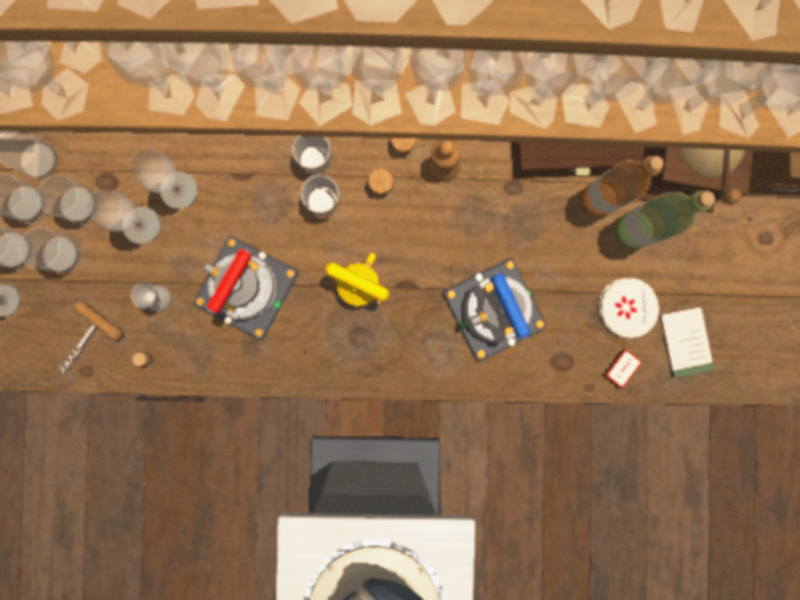

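View pics/side0.png

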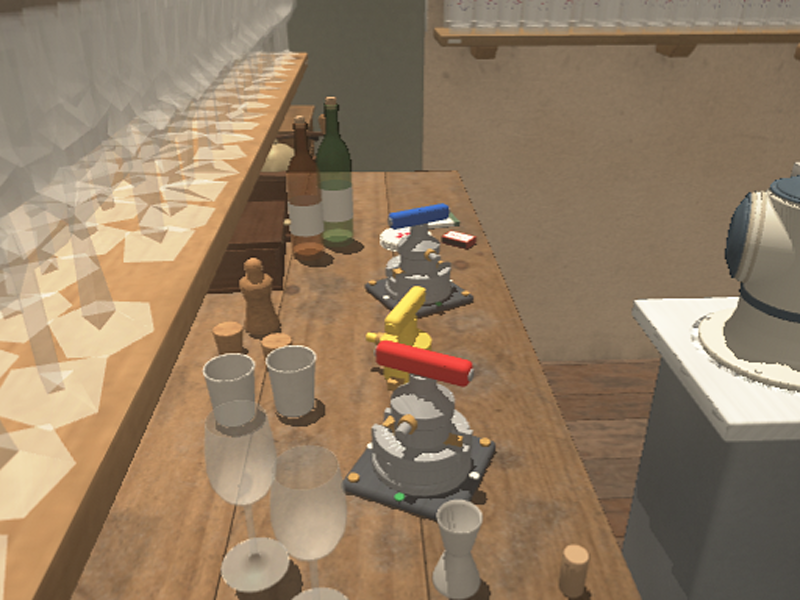

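The top view shows the red grip at about (230,281), with its bar running from (215,308) to (247,253). The yellow look-alike is at (357,285) and blue at (510,305). In the side view the red bar is at (425,362), and the shelf edge is behind it. Next I'll fit the bar and the socket precisely and check IK.

```bash
cat > h.py <<'E'
import numpy as np,cv2
from bench import manip,jaws,monitor,optics,look_for,cut_out,tip_of
np.set_printoptions(precision=4,suppress=True)
def cloud(p):
    K=p["intrinsics"];h,w=p["depth"].shape
    uv=np.stack(np.meshgrid(np.arange(w),np.arange(h)),-1).reshape(-1,1,2).astype(float)
    n=cv2.undistortPoints(uv,K,np.array([p["k1"],0,0,0.])).reshape(h,w,2)
    d=p["depth"][...,None]
    return np.concatenate([n*d,d],-1)@np.array(p["rotation"]).T+p["origin"]
def redbar(p,zmin=.1):
    im=p["image"].astype(int);P=cloud(p)
    m=(im[...,0]>120)&(im[...,1]<60)&(im[...,2]<60)&(p["depth"]>0)
    m&=(abs(P[...,0]-.52)<.09)&(abs(P[...,1]-.222)<.09)&(P[...,2]>zmin)
    return P[m]
def fit(Q):
    (c,s,a)=cv2.minAreaRect(Q[:,:2].astype(np.float32)*1000)
    t=np.deg2rad(a if s[0]>s[1] else a+90); t=(t+np.pi/2)%np.pi-np.pi/2
    return np.array(c)/1000,s,np.rad2deg(t)
def R(yaw): # tool down, tool y axis at yaw
    y=np.array([np.cos(yaw),np.sin(yaw),0]);z=np.array([0,0,-1.]);return np.stack([np.cross(y,z),y,z],1)
E
python3 - <<'E'
from h import *
for n in("top","side"):
    p=dict(np.load(n+".npz",allow_pickle=True)); p["k1"]=float(p["k1"])
    Q=redbar(p);zt=np.percentile(Q[:,2],[5,50,95,99]);print(n,len(Q),zt)
    T=Q[Q[:,2]>.138];print(fit(T),T.mean(0))
    P=cloud(p);im=p["image"].astype(int)
    near=(abs(P[...,0]-.52)<.1)&(abs(P[...,1]-.222)<.1)&(p["depth"]>0)
    for nm,m in(("orange",(im[...,0]>170)&(im[...,0]-im[...,2]>90)&(im[...,1]>90)),("green",(im[...,1]-im[...,0]>60))):
        k,l,st,_=cv2.connectedComponentsWithStats((m&near&(P[...,2]<.03)).astype(np.uint8))
        for i in range(1,k):
            if st[i,4]>=4:print(nm,st[i,4],P[l==i].mean(0))
    if n=="side":
        s=(P[...,2]>.15)&(P[...,0]>.55)&(P[...,0]<.9)&(abs(P[...,1]-.2)<.25)&(p["depth"]>0)
        print("shelf",np.percentile(P[s],[0.5,5,50],axis=0))
p=monitor.sense()
for th in (-30,):
  for k in (90,-90):
    for d in (0,-90):
      yaw=np.deg2rad(th+k+d)
      print(k,d,manip.inverse_kinematics([.518,.223,.146+.0613],R(yaw)),manip.inverse_kinematics([.518,.223,.146+.15],R(yaw)))
E
```

```text
top 263 [0.1377 0.1482 0.1516 0.1534]
(array([0.5179, 0.2202]), (16.536767959594727, 94.58932495117188), np.float64(-28.682182312011726)) [0.5151 0.2209 0.1476]
orange 19 [0.5907 0.2457 0.0158]
orange 41 [0.5785 0.1427 0.0016]
orange 6 [0.5737 0.2898 0.0006]
orange 16 [0.5429 0.1486 0.0175]
orange 16 [0.4939 0.2935 0.0164]
orange 17 [0.4458 0.1966 0.016 ]
green 10 [0.4925 0.1683 0.0145]
side 565 [0.1289 0.1377 0.1446 0.1455]
(array([0.5216, 0.23  ]), (14.810775756835938, 96.0872573852539), np.float64(-21.75681304931637)) [0.5194 0.2318 0.1419]
orange 25 [0.4472 0.1972 0.0158]
orange 24 [0.5915 0.2462 0.016 ]
green 23 [0.5454 0.2744 0.0132]
shelf [[ 0.6027 -0.0472  0.1512]
 [ 0.6865  0.0241  0.1631]
 [ 0.7274  0.2982  0.3252]]
90 0 [ 0.3462 -0.0038  1.4967 -0.      1.6487 -0.701 ] [ 0.3462 -0.0075  1.3437 -0.      1.8054 -0.701 ]
90 -90 [ 0.3462 -0.0038  1.4967 -0.      1.6487  0.8698] [ 0.3462 -0.0075  1.3437 -0.      1.8054  0.8698]
-90 0 [ 0.3462 -0.0038  1.4967 -0.      1.6487  2.4406] [ 0.3462 -0.0075  1.3437 -0.      1.8054  2.4406]
-90 -90 [ 0.3462 -0.0038  1.4967 -0.      1.6487 -2.2718] [ 0.3462 -0.0075  1.3437 -0.      1.8054 -2.2718]
```

Socket centre from the corner screws is (0.5188, 0.2213) and its x axis is at −26.5°, which agrees with the bar. Before moving, I'll check how high the glasses are.

Run:
```python
from h import *
for n in("top","side"):
    p=dict(np.load(n+".npz",allow_pickle=True)); p["k1"]=float(p["k1"])
    P=cloud(p);Q=P[p["depth"]>0]
    print(n)
    for x0 in np.arange(.25,.75,.05):
        r=[]
        for y0 in np.arange(.05,.65,.05):
            q=Q[(Q[:,0]>=x0)&(Q[:,0]<x0+.05)&(Q[:,1]>=y0)&(Q[:,1]<y0+.05)]
            r.append(f"{np.percentile(q[:,2],99):.2f}" if len(q) else " -- ")
        print(f"{x0:.2f}",*r)
```

```text
top
0.25 -0.87 -0.87 -0.87 -0.87 -0.87 -0.87 -0.87 -0.87 -0.87 -0.88 -0.88 -0.88
0.30 0.01 0.01 0.01 0.01 0.01 0.01 0.00 0.00 0.01 0.00 0.01 0.01
0.35 0.01 0.01 0.01 0.01 0.01 0.01 0.05 0.01 0.01 0.01 0.01 0.01
0.40 0.01 0.01 0.02 0.01 0.01 0.01 0.04 0.03 0.02 0.01 0.01 0.01
0.45 0.02 0.01 0.08 0.15 0.03 0.08 0.08 0.02 0.03 0.01 0.01 0.02
0.50 0.11 0.02 0.14 0.15 0.10 0.02 0.08 0.01 0.01 0.09 0.08 0.05
0.55 0.10 0.01 0.15 0.15 0.06 0.01 0.16 0.16 0.08 0.09 0.09 0.02
0.60 0.07 0.07 0.01 0.01 0.01 0.01 0.17 0.17 0.09 0.09 0.09 0.04
0.65 0.57 0.57 0.57 0.57 0.57 0.57 0.44 0.29 0.29 0.09 0.09 0.07
0.70 0.58 0.58 0.57 0.58 0.58 0.58 0.45 0.45 0.32 0.08 0.09 0.08
side
0.25  --   --   --   --   --   --   --   --   --   --   --   -- 
0.30 0.00 0.00 0.00 0.00 0.00 0.00 0.00  --   --   --   --   -- 
0.35 0.00 0.00 0.00 0.00 0.00 0.00 0.04  --   --   --   --   -- 
0.40 0.00 0.00 0.02 0.01 0.00 0.00 0.04  --   --   --   --   -- 
0.45 0.05 0.00 0.06 0.15 0.14 0.08 0.08  --   --   --   --   -- 
0.50 0.11 0.00 0.15 0.15 0.09 0.08 0.08  --   --   --   --   -- 
0.55 0.11 0.00 0.15 0.15 0.05 0.00 0.16 0.16  --   --   --   -- 
0.60 0.07 0.07 0.00 0.01 0.01 0.00 0.16 0.17  --   --   --   -- 
0.65 0.28 0.28 0.28 0.28 0.28 0.28 0.28 0.28 0.28 0.28 0.29 0.29
0.70 0.45 0.45 0.45 0.45 0.45 0.44 0.45 0.45 0.45 0.41 0.29 0.29
```

Run:
```python
from h import *
Y=np.deg2rad(63); X=np.array([.5186,.2211])
go=manip.grip_point_offset
manip.move_ptp([*X,.146+go+.07],R(Y))
jaws.grip(.05)
print("hit",manip.servo_line([*X,.1465+go],R(Y),rate=.08,until_force=12))
s=monitor.sense();print(s["time"],s["tool_pos"],s["contact_force"])
jaws.grip(.0,strength=20)
s=monitor.sense();print(s["time"],s["width"],s["grasp_force"],s["contact_force"],s["moment"])
p=optics.capture("side")
cv2.imwrite("pics/side1.png",cv2.resize(p["image"][150:350,180:400,::-1],(660,600),interpolation=cv2.INTER_CUBIC))
```

```text
hit False
4.0083 [0.5188 0.2212 0.2086] [-0.3343 -0.1845 -0.1263]
4.5833 0.019718220938875413 19.948575496673584 [0.2728 0.0976 1.1478] [ 0.0585  0.0181 -0.0104]
```

View pics/side1.png

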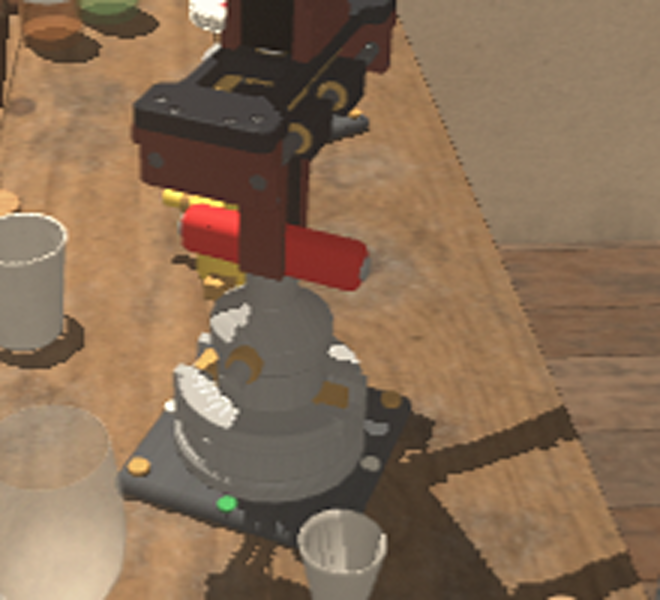

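The fingers hold the bar squarely at its middle (about (265,245) in the crop), with a width of 19.7 mm. Next, tighten the grip and push down.

Run:
```python
from h import *
Y=np.deg2rad(63); X=np.array([.5186,.2211]); go=manip.grip_point_offset
jaws.grip(0,strength=55)
z0=monitor.sense()["tool_pos"][2]
for d in (.006,.010,.0125,.0145):
    hit=manip.servo_line([*X,.1465+go-d],R(Y),rate=.03,until_force=40)
    s=monitor.sense();print(d,hit,z0-s["tool_pos"][2],s["contact_force"],s["moment"])
    if hit:break
manip.pause(.15)
p=optics.capture("side");Q=redbar(p)
print(s["time"],np.percentile(Q[:,2],[50,95,99]),[d["location"] for d in tip_of("red_coupler",p)])
```

```text
0.006 False 0.005898848682693025 [-0.9148 -0.0467  4.6323] [0.0558 0.1581 0.0196]
0.01 False 0.009697397688941956 [-0.3003  1.1957  5.4936] [-0.0098  0.2969 -0.0193]
0.0125 False 0.011992847572865922 [-1.4557 -0.3086  6.7207] [0.0206 0.2768 0.0373]
0.0145 False 0.01379964511059309 [-2.4271 -0.1216  7.2875] [-0.0181  0.3054 -0.0121]
5.9833 [0.1274 0.1349 0.136 ] [[0.5216, 0.22, 0.0301], [0.5294, 0.0358, 0.0003]]
```

Run:
```python
from h import *
Y=np.deg2rad(63); X=np.array([.5186,.2211]); go=manip.grip_point_offset
hit=manip.servo_line([*X,.1465+go-.022],R(Y),rate=.01,until_force=20)
s=monitor.sense();z=s["tool_pos"][2];print("floor",hit,.2086-z,s["contact_force"])
z+=.001
manip.servo_line([*X,z],R(Y),rate=.02)
s=monitor.sense();print(.2086-s["tool_pos"][2],s["contact_force"],s["moment"])
for a in list(range(5,91,5))+[92]:
    manip.servo_line([*X,z],R(Y-np.deg2rad(a)),rate=.1)
    s=monitor.sense();y=s["eef_rot"][:,1]
    print(a,round(63-np.rad2deg(np.arctan2(y[1],y[0])),1),s["contact_force"],s["moment"][2].round(2),round(s["time"],2))
    if np.linalg.norm(s["contact_force"])>45 or abs(s["moment"][2])>2.5: break
```

```text
floor True 0.01605032921329133 [-2.8902 -1.04    8.6381]
0.013976244301692253 [-0.9735  0.2447  7.0173] [-0.0331  0.3661  0.0004]
5 5.0 [-1.0604 -0.4425  7.021 ] -0.11 7.33
10 10.0 [-0.1554 -0.3443  6.3926] -0.03 7.58
15 15.0 [-0.8351  0.8787  7.048 ] -0.02 7.83
20 20.0 [-0.8878  0.0442  5.428 ] -0.11 8.08
25 25.0 [-0.3503 -0.1786  6.308 ] -0.05 8.33
30 30.0 [ 1.2459 -0.608   7.1002] -0.04 8.58
35 35.0 [-0.2115  0.0151  6.5143] -0.08 8.83
40 40.0 [ 0.7463 -0.0277  6.4708] -0.03 9.08
45 45.0 [ 0.4099 -1.1609  5.8416] -0.06 9.33
50 50.0 [-0.933  -0.1289  6.6203] -0.06 9.58
55 55.0 [-0.3782  0.2217  6.5414] -0.05 9.83
60 60.0 [ 0.4138 -0.2435  6.397 ] -0.06 10.08
65 65.0 [-0.7425  0.278   6.9297] -0.09 10.33
70 70.0 [-0.0082 -1.2504  6.7306] -0.03 10.58
75 75.0 [-0.4846 -1.0165  6.3633] 0.0 10.83
80 80.0 [-0.21   -0.1289  6.261 ] -0.05 11.08
85 85.0 [-0.3393 -0.3307  6.4457] -0.01 11.33
90 90.0 [-0.4806 -0.4648  6.1098] -0.03 11.58
92 91.9 [-0.4802 -0.0572  7.0411] 1.14 11.83
```

The turn ran freely, and the moment rises at 92°, so it has reached the stop. Now ease up onto the bayonet, release, retreat and check.

Run:
```python
from h import *
X=np.array([.5186,.2211]); Y=np.deg2rad(63-91); z=monitor.sense()["tool_pos"][2]
manip.servo_line([*X,z],R(Y),rate=.05)
manip.servo_line([*X,z+.002],R(Y),rate=.01)
s=monitor.sense();print(s["contact_force"],s["moment"])
jaws.grip(.05,strength=20)
manip.servo_line([*X,z+.09],R(Y),rate=.1)
manip.move_ptp([.30,.32,.32],R(Y))
p=optics.capture("top");Q=redbar(p,.08);print(fit(Q),np.percentile(Q[:,2],[50,95]))
print([d["location"] for d in tip_of("red_coupler",p)],[d["location"] for d in tip_of("blue_grip_end",p)])
q=optics.capture("side");print([d["location"] for d in tip_of("red_coupler",q)])
cv2.imwrite("pics/end.png",np.hstack([cv2.resize(i[:,:,::-1],(400,600)) for i in (p["image"][130:250,100:180],q["image"][200:350,200:300])]))
s=monitor.sense();print(s["time"],s["contact_force"])
```

```text
[ 5.1136  2.0788 -2.9872] [ 0.2525 -0.8734  0.4011]
(array([0.5157, 0.2212]), (94.11324310302734, 19.645952224731445), np.float64(61.89960098266602)) [0.137  0.1401]
[[0.524, 0.0379, 0.0041], [0.5219, 0.2198, 0.027]] [[0.5333, -0.1685, 0.1354]]
[[0.5289, 0.0359, 0.0011], [0.5239, 0.2191, 0.0293]]
15.3333 [-0.8579  0.1328  0.6208]
```

View pics/end.png

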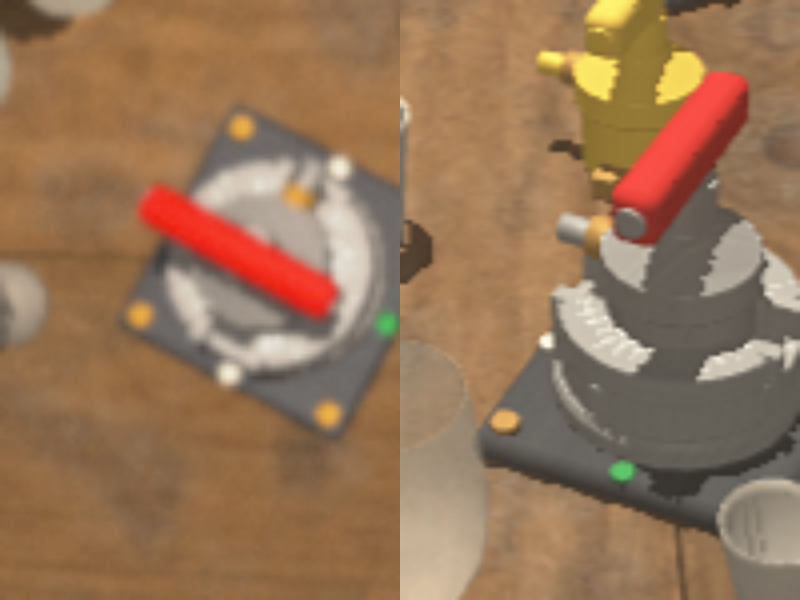

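The red bar, from (150,205) to (325,300) in the left crop, now lies along the green-dot line at 62°. It sits about 12 mm lower, upright and free of the gripper, so I'm handing in.

```bash
python3 -c "
from bench import manip
print(manip.sign_off())"
```

```text
the job is handed in; nothing more can be done
None
```

The red coupler was pushed down, turned clockwise to its stop and let go; the last images showed it still down and turned about 90°, with the blue coupler where it was, and I handed the job in after about 15 s (the hand-in gave no verdict).

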